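# Unlatch and open the spray-can cage

### The job

Open the wire cage on the bench so the spray cans can be reached: lift the latch bar by its red knob until it passes between the lip and the cap of its catch, then swing the yellow gate slowly wide open (about square to the cage front), let the bar drop back level and let go. The catch sits higher or lower each time, so feel for its cap and never press the bar hard against lip or cap. Do not let the gate fly, and leave the cans and everything else on the bench where they are.

Things in the scene. Friction and masses are not known exactly. Their poses are not given: they have to be found in the camera images.
- cage: Wire spray-can cage with green posts, fixed to the bench: 170 deep (x) x 250 wide (y) x 200 mm high. Origin: centre of its underside. Its -x face is the front with the gate; z up.
- catch (a point): On the cage: where the lip's top edge is at mid-setting (174 mm up). Dark steel catch: 7 mm thick lip 3 mm in front (-x) of the bar; a cap over the bar, 23 mm above the lip's top. Its real height is up to 14 mm higher or lower, unreported: the bar's end must rise 8 to 36 mm to clear the lip and meets the cap 4 to 7 mm later. From 0.2 rad of gate swing the bar is past both. Over 15 N on the bar bends it.
- gate_hinge (a point): Point on the gate's vertical hinge line (cage's left front post seen from the robot, +y side), 160 mm above the bench. Axes turn with the gate: -x out of its front, -y from the hinge to its free edge; at joint 0 parallel to the cage's.
- gate (a joint): Swing of the yellow wire gate (170 wide x 180 mm high, top edge 190 mm above the bench, 0.8 kg): 0 shut, grows as it opens towards the robot (seen from above the free edge swings clockwise about the hinge), end stop 1.9 rad. It stays where it is left (hinge friction about 0.12 N m).
- latch_pivot (a point): Pivot of the latch bar on the gate's front face: 18 mm in front (-x) of and 30 mm along -y from the hinge line, 160 mm above the bench. The bar turns about the gate's x axis here.
- latch (a joint): Lift of the steel latch bar about its pivot (rad): 0 level at rest on its own stop, grows as the free end rises, at most 0.40. The bar is 8 mm thick, 16 mm high, reaches 182 mm from the pivot along the gate's -y to under the cap; it falls back by its weight (about 1.5 N at the knob).
- latch_knob (a point): Centre of the red upright cylindrical lift knob, 22 mm dia x 36 mm high, on a 10 mm stem on the bar: with the bar level 115 mm from the pivot along the gate's -y and 80 mm above it (240 mm above the bench). Nothing stands beside it. It moves on an arc about the pivot as the bar lifts, and about the hinge line with the gate.
- can_a: blue spray can, 52 dia x 155 mm, standing loose inside the cage; origin under its centre; not to be disturbed.
- can_b: red spray can, 52 dia x 155 mm, standing loose inside the cage; origin under its centre; not to be disturbed.
- can_c: white spray can, 52 dia x 155 mm, standing loose inside the cage; origin under its centre; not to be disturbed.
- jar: glass jar with steel cap, 70 dia x 90 mm, loose on the bench; origin under its centre; not to be disturbed.
- tin: paint tin, 90 dia x 100 mm, loose on the bench; origin under its centre; not to be disturbed.
- tape: orange tape roll, 90 dia x 25 mm, loose on the bench; origin under its centre; not to be disturbed.
- screwdriver: red-handled screwdriver (about 0.2 m long) lying loose on the bench; origin under its middle, long axis x; not to be disturbed.
- wrench: steel wrench lying on the bench; not to be disturbed.

How it is judged:
By the outcome, as a careful person would: the job done as asked, in the order asked, and still so for the second after the job is handed in, with the robot touching nothing.
It also fails if it takes over 67 s, if anything falls off the work surface, if the arm or the gripper's body presses on something with over 40 N, if the wrist force passes 120 N, or if a joint passes its speed limit or range.

### The arm

A 7-joint arm with a two-finger parallel gripper is mounted at the origin on the work surface. World frame = base frame: x ahead of the robot, y to its left, z up, the work surface at z = 0. Lengths are in mm, angles in rad, forces in N, time in s.
With the tool pointing down it reaches from about 400 to 875 mm from the base axis. Payload 4.4 kg.
Tool frame: the origin (TCP) lies at the very end of the fingers, on their centre line; the grasp point (between the pads) lies 19 mm behind it; z points along the fingers, y is the line along which they close (so a half turn about z gives the same grasp; the last joint's range is limited). The gripper opens to 85 mm and grips with 20 to 120 N. Pads are 22 mm wide; open, the fingers measure 114 mm over their backs; the gripper's body (76 mm by 85 mm) begins 54 mm behind the grasp point. The pads swing forward as they close: fully open they stand 13 mm farther back than shut.
Start: joints at [1.244, 0.628, 0.038, 1.517, -0.027, 0.996, -0.02], TCP at [167.632, -628.026, 231.313] pointing down, gripper open.
Joint ranges: [-3.06, 3.06], [-0.37, 2.12], [-1.25, 1.32], [0.18, 2.47], [-1.1, 4.24], [0.23, 1.98], [-2.94, 2.94]. Speed limits (rad/s): [2.57, 2.57, 3.14, 3.14, 3.14, 3.14, 3.14].

### API

Orientations are given as [roll, pitch, yaw] about the fixed x, y, z axes, in that order (R = Rz(yaw) Ry(pitch) Rx(roll)).
In Python, from cell import monitor, viewer, workorder gives the robot as it stands.
- The arm moves only by the tool arm_command, never from a script. Its argument "series" is one flat list of numbers, 5 for each row, row after row: the opening in per cent of the stroke, from 0 (shut) to 100 (fully open), then the shift along the tool's x, y, z in cm, then the turn about the tool's z in degrees. In form: [claw, x, y, z, roll, claw, x, y, z, roll, ...]. A call has exactly 5 rows; each row is the pose to reach, as a shift and turn from the pose commanded when the call began, along the tool's axes at that moment; what a row does not reach only later rows make up. A row lasts 1/12 s, in which the tool goes at most 41.7 mm and 7.16 degrees, less where a joint would pass 70% of its speed; a pose out of reach is approached as far as the arm can. A call with a gripper value outside its range is refused whole. The fingers move at their own pace and stop on an object; the grip force is fixed at half the most. Time passes only in rows, so rows that repeat a pose let the fingers close, or fill a call up. It gives the time, the measured TCP pose, the force, the opening and the grip force at its end, in the units of the state.
- monitor.read_state(): the state, without advancing time (a new reading comes with each control period).
- viewer.get_image(name): name is "scene" or "top" or "wrist"; returns (picture, depth): 400x640x3 uint8, red, green, blue; 400x640 float32, mm along the optical axis (not along the pixel's ray), 0 where there is no reading.
- viewer.camera_model(name): a dict with "mtx" (3x3 intrinsics, pixels), "R" (3x3) and "t" (3): a world point X has camera coordinates R X + t. Camera axes: x right, y down, z forward; pixel columns grow to the right and rows downward; lengths in mm; the calibration is good to about 2 mm. A picture is of the moment at which its call begins: read the wrist's pose just before it. camera_model takes no time and is no camera call; for the wrist camera it gives the pose at the moment of the call.
- workorder.finish_job(): hands the job in; it is judged then, once.
The state is a dict: "clock": time; "qpos": joint angles; "qd": joint speeds; "tau": joint torques, N m; "eef_pos": TCP position; "tool_rot": TCP orientation; "force": force on the tool from outside, world axes, zero at the start; "torque": the same for the moment, N m; "width": finger opening in mm; "gripper_force": force on a finger pad.
Only numpy, scipy, OpenCV 4.12 (cv2) and the standard library are available. Lean on these libraries where they do the work, as an engineer would, in place of code of your own. Each camera call takes 0.05 s, during which the arm holds its last target. There are 200 camera calls.

## Working session

There is one attempt and no reset: what is moved stays moved. The work goes in short steps, Python scripts to look and compute and a tool call to move; the robot and the scene stay as the last step left them, time stands still between calls to the robot, and variables do not carry over. Pictures are saved under pics/ and viewed, at most 10 in all, crops included, and the job is handed in when it is done.

Besides the shell and the picture viewer there is one more tool, called after "Request:" by a JSON object that holds its "name" and its "arguments". arm_command: Moves the arm, as the interface text tells. Its arguments: {"type":"object","properties":{"series":{"type":"array","items":{"type":"number"}}},"required":["series"]}

```bash
mkdir -p pics; ls
python3 - <<'E'
from cell import monitor, viewer
import cv2,numpy as np
s=monitor.read_state()
print({k:np.round(v,3).tolist() for k,v in s.items()})
for n in ("scene","top"):
    p,d=viewer.get_image(n); np.savez(f"pics/{n}.npz",p=p,d=d,**viewer.camera_model(n))
    cv2.imwrite(f"pics/{n}.png",p[:,:,::-1])
    m=viewer.camera_model(n); print(n,(-m["R"].T@m["t"]).round(), m["R"][2].round(2))
E
```

```text
pics
{'clock': 0.0, 'qpos': [1.244, 0.629, 0.038, 1.518, -0.027, 0.996, -0.02], 'qd': [-0.002, 0.0, -0.002, 0.0, 0.002, -0.0, -0.002], 'tau': [0.001, -56.34, 1.226, -19.344, 0.011, 0.011, 0.0], 'eef_pos': [167.47, -627.404, 230.413], 'tool_rot': [-3.14, 0.0, 0.261], 'force': [-0.469, 0.801, 0.876], 'torque': [-0.003, 0.017, 0.039], 'gripper_force': 0.0, 'width': 85.529}
scene [ 187.    0. 1249.] [ 0.34  0.   -0.94]
top [ 373.   -4. 1405.] [ 0.14 -0.   -0.99]
```

View pics/scene.png

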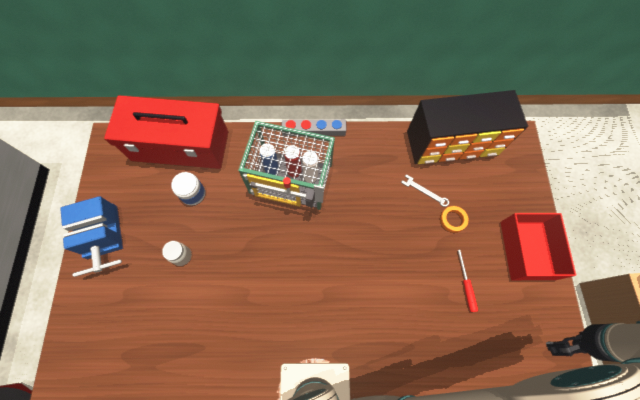

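View pics/top.png

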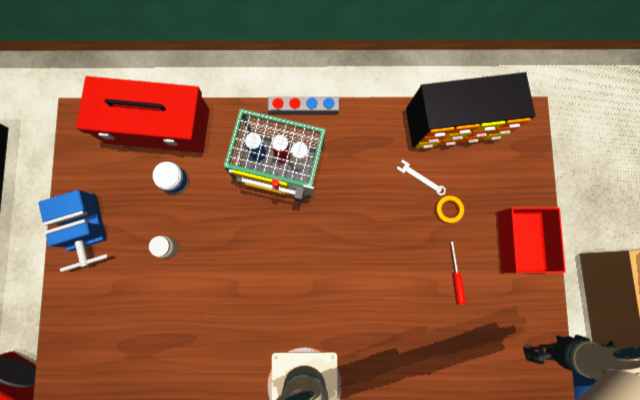

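The scene picture shows the cage at about (287,165), with the gate side facing the robot and the red knob near (287,182). In the top picture the knob is near (276,183). I'll enlarge both.

Run:
```python
import cv2,numpy as np
a=[]
for n,(x,y) in dict(scene=(235,115),top=(220,100)).items():
    p=cv2.imread(f"pics/{n}.png")[y:y+105,x:x+105]
    p=cv2.resize(p,None,fx=5,fy=5,interpolation=cv2.INTER_CUBIC)
    cv2.imwrite(f"pics/{n}_c.png",p)
for n in("scene","top"):
    z=np.load(f"pics/{n}.npz");hsv=cv2.cvtColor(z["p"],cv2.COLOR_RGB2HSV)
    def pts(m):
        v,u=np.nonzero(m&(z["d"]>0));dd=z["d"][v,u]
        c=np.linalg.inv(z["mtx"])@np.vstack([u,v,np.ones_like(u)])*dd
        return (z["R"].T@(c-z["t"][:,None])).T,u,v
    h,s,v=[hsv[...,i] for i in range(3)]
    reg=np.zeros(h.shape,bool);reg[100:215,220:340]=1
    for nm,m in dict(red=((h<6)|(h>174))&(s>170)&(v>120),yel=(h>22)&(h<34)&(s>150)&(v>120),green=(h>65)&(h<90)&(s>80)&(v>50)).items():
        P,u,w=pts(m&reg)
        k=(P[:,2]>215) if nm=="red" else (P[:,2]>170)
        P,u,w=P[k],u[k],w[k]
        print(n,nm,len(P),P.mean(0).round(1) if len(P) else 0, P.min(0).round() , P.max(0).round(),u.mean(),w.mean())
        if nm!="green" :
            (c,sz,an)=cv2.minAreaRect(P[:,:2].astype(np.float32)) if len(P)>4 else (0,0,0); print(c,sz,an)
        if nm=="green": print(cv2.minAreaRect(P[:,:2].astype(np.float32)),cv2.boxPoints(cv2.minAreaRect(P[:,:2].astype(np.float32))).round())
```

```text
scene red 52 [597.1  78.8 254.7] [590.  71. 233.] [609.  89. 262.] 286.5192307692308 182.09615384615384
(598.7794189453125, 78.95759582519531) (17.838369369506836, 17.997394561767578) 20.720531463623047
scene yel 109 [631.2 135.4 190.1] [608.  49. 186.] [652. 204. 195.] 269.8440366972477 179.89908256880733
(629.1219482421875, 126.51556396484375) (160.6492919921875, 7.798056602478027) 75.94628143310547
scene green 243 [658.4 111.2 201.3] [603. -54. 195.] [821. 226. 208.] 277.6502057613169 170.52263374485597
((710.4542846679688, 81.8297119140625), (255.84347534179688, 172.42990112304688), 76.21638488769531) [[596. -22.]
 [764. -63.]
 [825. 186.]
 [657. 227.]]
top red 46 [599.   78.6 254.9] [591.  70. 233.] [610.  89. 261.] 274.8478260869565 182.8913043478261
(599.7825317382812, 78.27613830566406) (17.5643310546875, 17.19147300720215) 67.03392791748047
top yel 162 [631.3 136.1 186.3] [607.  49. 170.] [651. 207. 195.] 256.89506172839504 176.64197530864197
(629.989013671875, 127.9039306640625) (161.56777954101562, 8.154913902282715) 75.94283294677734
top green 739 [697.   88.6 198.8] [603. -61. 177.] [830. 231. 206.] 273.03112313937754 153.79431664411368
((715.51220703125, 84.04051208496094), (260.98785400390625, 180.95155334472656), 75.839111328125) [[596. -20.]
 [771. -65.]
 [835. 188.]
 [660. 233.]]
```

View pics/scene_c.png

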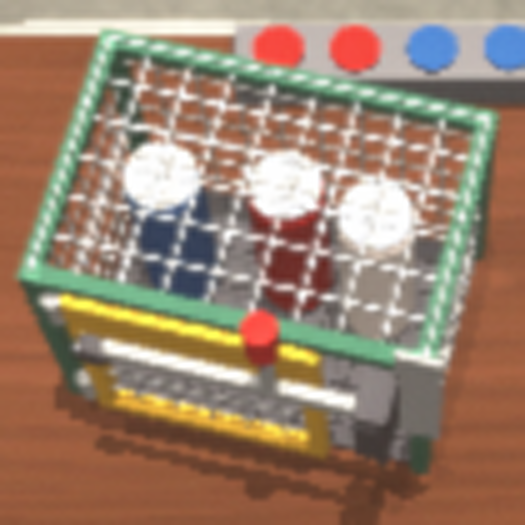

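View pics/top_c.png

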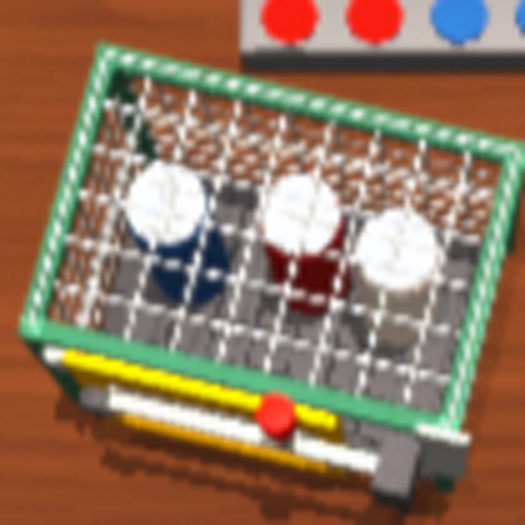

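The scene crop shows the knob at (260,335), the bar running from (80,345) to (355,400), and the catch at about (380,395). From these the cage yaw is about -13.9° and the knob is near (600, 78.5). I'll rise and cross now.

Request:
{"name": "arm_command", "arguments": {"series": [100,1.5,-1.4,-3,0,100,4,-3.8,-6,0,100,6.5,-6.2,-7,0,100,9,-8.6,-7,0,100,11.5,-11,-7,0]}}

```text
clock: 0.52
eef_pos: [251.2, -490.9, 302.1]
tool_rot: [3.14, -0.001, 0.261]
force: [0.7, -0.2, 0.1]
width: 85.3
gripper_force: 0.0
```

Request:
{"name": "arm_command", "arguments": {"series": [100,2.8,-2.7,0,0,100,5.6,-5.4,0,0,100,8.4,-8,0,0,100,11.2,-10.6,0,0,100,14,-13.3,0,0]}}

```text
clock: 0.93
eef_pos: [351.8, -325.8, 301.2]
tool_rot: [-3.141, 0.0, 0.26]
force: [1.4, -0.6, -0.8]
width: 85.4
gripper_force: 0.0
```

Request:
{"name": "arm_command", "arguments": {"series": [100,2.8,-2.7,0,0,100,5.6,-5.4,0,0,100,8.4,-8,0,0,100,11.2,-10.6,0,0,100,14,-13.3,0,0]}}

```text
clock: 1.35
eef_pos: [452.8, -161.3, 301.3]
tool_rot: [3.141, 0.0, 0.261]
force: [0.8, -0.3, -0.6]
width: 85.0
gripper_force: 0.0
```

Run:
```python
import numpy as np
from cell import monitor
s=monitor.read_state();print(s["clock"],s["eef_pos"].round(1) if hasattr(s["eef_pos"],'round') else s["eef_pos"],s["tool_rot"],s["force"])
a=np.deg2rad(-13.9);X=np.array([np.cos(a),np.sin(a)]);Y=np.array([-X[1],X[0]])
hinge=np.array([600,78.5])+145*Y+18*X;print("hinge",hinge)
for n in("scene","top"):
    z=np.load(f"pics/{n}.npz");v,u=np.mgrid[100:215,220:340];v=v.ravel();u=u.ravel();d=z["d"][v,u]
    c=np.linalg.inv(z["mtx"])@np.vstack([u,v,np.ones_like(u)])*d
    P=(z["R"].T@(c-z["t"][:,None])).T
    g=np.c_[(P[:,:2]-hinge)@X,(P[:,:2]-hinge)@Y,P[:,2]]
    k=(g[:,0]<8)&(g[:,0]>-60)&(g[:,1]<-165)&(g[:,1]>-262)&(g[:,2]>120)
    o=np.argsort(g[k][:,1])
    print(n);
    for r,q,w in zip(g[k][o].round().astype(int),np.c_[u,v][k][o],z["p"][v,u][k][o]): print(*r,'|',*q,'|',*w,end='; ')
    print()
```

```text
1.35 [ 452.8 -161.3  301.3] [3.14148561e+00 1.89902511e-04 2.60523122e-01] [ 0.83311667 -0.28530247 -0.59834913]
hinge [652.30596283 214.92978506]
scene
-2 -250 184 | 323 193 | 120 95 83; 1 -250 148 | 323 196 | 128 95 76; -1 -250 172 | 323 194 | 121 96 83; -2 -250 191 | 323 192 | 124 100 89; 2 -250 156 | 323 195 | 122 96 82; -3 -250 210 | 323 190 | 121 105 96; -1 -250 198 | 323 191 | 138 122 112; -2 -250 215 | 323 189 | 129 114 103; -2 -249 223 | 323 188 | 164 155 145; 1 -249 224 | 323 187 | 222 216 204; -2 -248 137 | 322 198 | 115 103 95; -1 -248 125 | 322 199 | 117 102 94; -1 -248 143 | 322 197 | 116 104 96; -2 -248 165 | 322 195 | 113 103 96; -1 -248 152 | 322 196 | 116 104 97; -2 -247 173 | 322 194 | 114 105 98; -2 -247 181 | 322 193 | 113 105 98; -2 -247 189 | 322 192 | 115 105 99; -2 -247 197 | 322 191 | 119 113 106; -1 -247 205 | 322 190 | 113 107 101; -2 -246 222 | 322 188 | 170 164 155; -1 -246 211 | 322 189 | 118 113 105; 2 -246 221 | 322 187 | 244 241 233; -1 -245 123 | 321 199 | 112 107 101; -2 -245 134 | 321 198 | 113 106 100; -2 -245 143 | 321 197 | 113 106 100; -4 -245
[... 23182 characters left out ...]
 | 286 184 | 240 235 0; -4 -170 180 | 286 185 | 188 168 0; -17 -169 166 | 285 190 | 251 252 249; -4 -169 162 | 286 186 | 125 90 0; 1 -169 185 | 286 183 | 233 229 0; 4 -169 200 | 286 181 | 86 165 116; -14 -169 166 | 285 189 | 244 244 236; 2 -169 191 | 286 182 | 122 144 67; -4 -168 146 | 286 187 | 116 79 0; 7 -167 195 | 286 180 | 92 183 131; -4 -167 129 | 286 188 | 145 119 79; -20 -167 164 | 284 191 | 225 224 211; -4 -167 188 | 285 184 | 241 232 0; -18 -167 170 | 284 190 | 251 252 249; -1 -166 189 | 285 183 | 241 229 0; -4 -166 173 | 285 185 | 187 165 0; 3 -166 201 | 285 181 | 96 164 109; 2 -166 192 | 285 182 | 183 174 55; -15 -166 166 | 284 189 | 249 249 244; -4 -165 156 | 285 186 | 124 90 0;
```

Request:
{"name": "arm_command", "arguments": {"series": [100,2.8,-2.7,0,-6,100,5.6,-5.4,0,-12,100,8.4,-8,0,-18,100,11.2,-10.6,0,-24,100,14,-13.3,0,-30]}}

```text
clock: 1.77
eef_pos: [553.8, 3.1, 301.1]
tool_rot: [-3.141, 0.001, 0.789]
force: [-0.4, -0.8, -0.4]
width: 85.4
gripper_force: 0.0
```

Request:
{"name": "arm_command", "arguments": {"series": [60,2.5,-0.5,0,-6.5,60,5,-1,0,-13,60,7,-1.5,0,-19.5,60,8.5,-1.9,0,-26,60,8.5,-1.9,0,-31]}}

```text
clock: 2.18
eef_pos: [600.8, 79.6, 300.7]
tool_rot: [-3.141, -0.003, 1.336]
force: [0.0, -0.0, -0.4]
width: 51.1
gripper_force: 0.0
```

```bash
cat > h.py <<'E'
import numpy as np,cv2
from cell import monitor,viewer
A0=np.deg2rad(-13.9)
def state():
    s=monitor.read_state();return s,np.array(s["eef_pos"]),s["tool_rot"][2]
def world(z,u,v):
    d=z["d"][v,u];c=np.linalg.inv(z["mtx"])@np.vstack([u,v,np.ones_like(u)])*d
    return (z["R"].T@(c-z["t"][:,None])).T
def snap(n):
    m=viewer.camera_model(n);p,d=viewer.get_image(n);return dict(m,p=p,d=d)
def red(z,zmin=215):
    h=cv2.cvtColor(z["p"],cv2.COLOR_RGB2HSV)
    m=((h[...,0]<6)|(h[...,0]>174))&(h[...,1]>170)&(h[...,2]>100)&(z["d"]>0)
    v,u=np.nonzero(m);P=world(z,u,v);k=(P[:,2]>zmin)&(P[:,2]<300)&(abs(P[:,0]-600)<130)&(P[:,1]>0);return P[k],u[k],v[k]
def tool(dw,yaw):  # world shift mm -> tool cm
    c,s=np.cos(yaw),np.sin(yaw);return np.round(np.array([c*dw[0]+s*dw[1],s*dw[0]-c*dw[1],-dw[2]])/10,2)
E
python3 - <<'E'
from h import *
s,p,y=state();print(s["clock"],p.round(1),np.rad2deg(y),np.round(s["qpos"],2),s["force"],s["width"])
for n in("wrist","top","scene"):
    z=snap(n);P,u,v=red(z)
    if len(P)>5:
        t=P[P[:,2]>P[:,2].max()-5];print(n,len(P),P.min(0).round(1),P.max(0).round(1),cv2.minEnclosingCircle(t[:,:2].astype(np.float32)),len(t))
    if n=="wrist":cv2.imwrite("pics/w1.png",z["p"][:,:,::-1])
E
```

```text
2.1833 [600.8  79.6 300.7] 76.52053782786548 [ 0.08  0.52 -0.41  1.55  0.22  1.12 -0.62] [ 0.04343684 -0.02573487 -0.39319197] 51.131104003158484
wrist 895 [591.   68.1 225.4] [611.7  89.1 260.3] ((601.57421875, 78.44456481933594), 10.700087547302246) 653
```

View pics/w1.png

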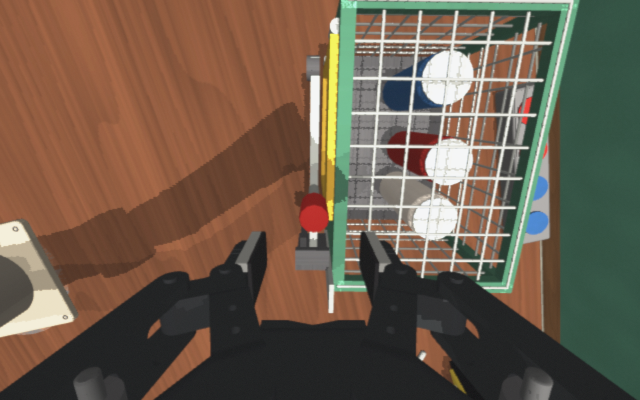

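The wrist view shows the red knob at (314,212), centred between the open fingers, with the bar to its left side of the cage and the catch at (312,250). The gripper lines up with the gate. Now I'll descend and close.

Request:
{"name": "arm_command", "arguments": {"series": [60,0,0,1.8,0,60,-0.1,0.1,3.6,0,60,-0.1,0.1,5.4,0,60,-0.1,0.1,6.6,0,60,-0.1,0.1,7.2,0]}}

```text
clock: 2.75
eef_pos: [599.5, 72.4, 227.5]
tool_rot: [-3.139, 0.002, 1.322]
force: [0.4, 0.5, -0.4]
width: 51.4
gripper_force: 0.0
```

Request:
{"name": "arm_command", "arguments": {"series": [45,0,0,0,0,35,0,0,0,0,20,0,0,0,0,15,0,0,0,0,15,0,0,0,0]}}

```text
clock: 3.17
eef_pos: [600.2, 74.0, 230.4]
tool_rot: [-3.141, 0.0, 1.325]
force: [-4.7, -0.5, 5.5]
width: 20.5
gripper_force: 58.9
```

Request:
{"name": "arm_command", "arguments": {"series": [15,0.09,0,-0.12,0,15,0.18,0,-0.23,0,15,0.27,0,-0.35,0,15,0.36,0,-0.46,0,15,0.36,0,-0.46,0]}}

```text
clock: 3.58
eef_pos: [600.6, 76.0, 233.2]
tool_rot: [-3.14, 0.003, 1.325]
force: [-4.6, -2.1, -2.1]
width: 20.3
gripper_force: 58.7
```

Run:
```python
from h import *
s,p,y=state();print(s["clock"],p.round(1),np.rad2deg(y),np.round(s["force"],2),np.round(s["torque"],2),s["width"])
for n in("wrist","top"):
    z=snap(n);P,u,v=red(z)
    if len(P)>5: print(n,len(P),P.min(0).round(1),P.max(0).round(1),P.mean(0))
    if n=="wrist":
        cv2.imwrite("pics/w2.png",z["p"][:,:,::-1])
        print(world(z,np.full(5,312),np.array([240,245,250,255,260])).round(1))
s,p,y=state();print(s["clock"],p.round(1),np.rad2deg(y),np.round(s["force"],2))
```

```text
3.5833 [600.6  76.  233.2] 75.92094005455988 [-4.65 -2.14 -2.14] [-0.97  0.83 -0.04] 20.336129677463287
wrist 2234 [592.   69.7 226.6] [612.7  91.4 263.1] [603.14794263  83.81417938 255.53757617]
[[604.4  89.9 260.4]
 [604.   88.  261.4]
 [603.3  85.3 261. ]
 [602.7  82.8 260.8]
 [602.2  81.  262.1]]
3.6833 [600.6  75.9 233. ] 75.91657780706856 [-3.57 -2.91 -3.11]
```

View pics/w2.png

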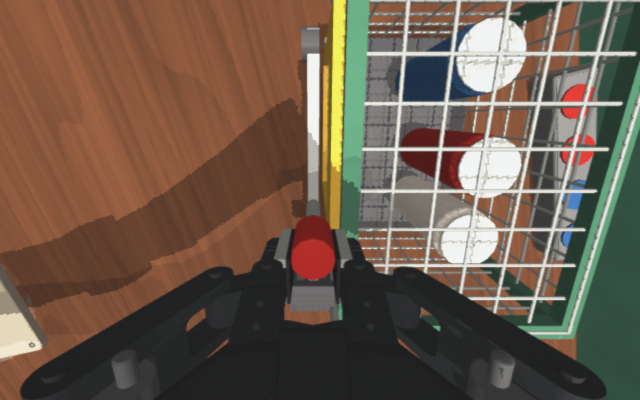

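The knob is gripped at (313,258) and the bar is lifting as expected. I'll continue with gentle steps.

Request:
{"name": "arm_command", "arguments": {"series": [15,0.07,0,-0.09,0,15,0.14,0,-0.18,0,15,0.21,0,-0.26,0,15,0.28,0,-0.34,0,15,0.28,0,-0.34,0]}}

```text
clock: 4.1
eef_pos: [601.3, 78.9, 236.7]
tool_rot: [-3.139, 0.003, 1.324]
force: [-3.6, -2.9, -3.6]
width: 20.1
gripper_force: 58.7
```

Request:
{"name": "arm_command", "arguments": {"series": [15,0.05,0,-0.05,0,15,0.09,0,-0.11,0,15,0.09,0,-0.11,0,15,0.09,0,-0.11,0,15,0.09,0,-0.11,0]}}

```text
clock: 4.52
eef_pos: [601.7, 80.4, 238.1]
tool_rot: [-3.14, 0.001, 1.324]
force: [-4.8, -2.5, -0.4]
width: 20.5
gripper_force: 58.7
```

Request:
{"name": "arm_command", "arguments": {"series": [15,0.05,0,-0.05,0,15,0.1,0,-0.11,0,15,0.1,0,-0.11,0,15,0.1,0,-0.11,0,15,0.1,0,-0.11,0]}}

```text
clock: 4.93
eef_pos: [601.9, 81.2, 238.9]
tool_rot: [-3.139, 0.002, 1.324]
force: [-4.9, -2.5, -1.7]
width: 20.2
gripper_force: 58.7
```

Request:
{"name": "arm_command", "arguments": {"series": [15,0.05,0,-0.05,0,15,0.1,0,-0.11,0,15,0.1,0,-0.11,0,15,0.1,0,-0.11,0,15,0.1,0,-0.11,0]}}

```text
clock: 5.35
eef_pos: [602.3, 82.5, 240.2]
tool_rot: [-3.14, 0.002, 1.327]
force: [-4.9, -3.0, -1.5]
width: 20.0
gripper_force: 59.0
```

Run:
```python
from h import *
F=[]
z=snap("wrist")
for i in range(3):
    s,p,y=state();F.append(np.r_[p,s["force"]]);snap("top")
print(np.round(F,1))
```

```text
[[602.3  82.5 240.2  -5.3  -3.9  -2.6]
 [602.3  82.5 240.2  -4.8  -1.8  -1.5]
 [602.3  82.5 240.2  -4.3  -2.5  -2.2]]
```

Request:
{"name": "arm_command", "arguments": {"series": [15,0.05,0,-0.05,0,15,0.1,0,-0.11,0,15,0.1,0,-0.11,0,15,0.1,0,-0.11,0,15,0.1,0,-0.11,0]}}

```text
clock: 5.97
eef_pos: [602.6, 83.8, 241.4]
tool_rot: [-3.14, 0.001, 1.324]
force: [-3.9, -1.9, -2.7]
width: 20.1
gripper_force: 58.8
```

Request:
{"name": "arm_command", "arguments": {"series": [15,0.05,0,-0.05,0,15,0.1,0,-0.11,0,15,0.1,0,-0.11,0,15,0.1,0,-0.11,0,15,0.1,0,-0.11,0]}}

```text
clock: 6.38
eef_pos: [602.6, 83.9, 241.6]
tool_rot: [-3.139, 0.002, 1.324]
force: [-4.4, -3.2, -7.3]
width: 20.1
gripper_force: 59.2
```

The cap contact is clear: the last step barely moved and the vertical force went from about 2 to 7 N. I'll back off to mid-gap.

Request:
{"name": "arm_command", "arguments": {"series": [15,-0.08,0,0.09,0,15,-0.16,0,0.18,0,15,-0.24,0,0.27,0,15,-0.24,0,0.27,0,15,-0.24,0,0.27,0]}}

```text
clock: 6.8
eef_pos: [602.4, 82.9, 240.4]
tool_rot: [-3.14, -0.0, 1.325]
force: [-5.6, -1.9, -0.7]
width: 20.1
gripper_force: 60.0
```

Request:
{"name": "arm_command", "arguments": {"series": [15,0.01,-0.14,0,0.57,15,0.04,-0.28,0,1.15,15,0.06,-0.42,0,1.7,15,0.08,-0.56,0,2.3,15,0.08,-0.56,0,2.3]}}

```text
clock: 7.22
eef_pos: [598.4, 84.8, 240.6]
tool_rot: [3.14, -0.001, 1.284]
force: [-0.3, -3.6, -0.7]
width: 20.5
gripper_force: 59.9
```

The gate is moving freely and the bar is between lip and cap. I'll keep swinging.

Request:
{"name": "arm_command", "arguments": {"series": [15,0.02,-0.28,0.02,1.15,15,0.05,-0.56,0.04,2.3,15,0.1,-0.84,0.04,3.4,15,0.16,-1.12,0.04,4.6,15,0.22,-1.4,0.04,5.7]}}

```text
clock: 7.63
eef_pos: [585.0, 90.8, 240.0]
tool_rot: [3.141, -0.0, 1.183]
force: [0.4, -3.5, 0.3]
width: 20.2
gripper_force: 60.1
```

Request:
{"name": "arm_command", "arguments": {"series": [15,0.04,-0.28,0,1.15,15,0.08,-0.56,0,2.3,15,0.13,-0.84,0,3.4,15,0.19,-1.12,0,4.6,15,0.25,-1.4,0,5.7]}}

```text
clock: 8.05
eef_pos: [572.6, 98.3, 239.8]
tool_rot: [3.141, 0.0, 1.084]
force: [0.9, -4.9, 1.0]
width: 20.3
gripper_force: 60.2
```

Request:
{"name": "arm_command", "arguments": {"series": [15,0.04,-0.28,0,1.15,15,0.08,-0.56,0,2.3,15,0.13,-0.84,0,3.4,15,0.19,-1.12,0,4.6,15,0.25,-1.4,0,5.7]}}

```text
clock: 8.47
eef_pos: [561.2, 107.1, 239.7]
tool_rot: [-3.141, 0.0, 0.984]
force: [-0.3, -4.6, 1.3]
width: 20.0
gripper_force: 60.2
```

Run:
```python
from h import *
z=snap("top");h=cv2.cvtColor(z["p"],cv2.COLOR_RGB2HSV)
m=(h[...,0]>22)&(h[...,0]<34)&(h[...,1]>150)&(h[...,2]>110)&(z["d"]>0);m[:100]=0;m[230:]=0;m[:,:215]=0;m[:,345:]=0
v,u=np.nonzero(m);P=world(z,u,v);P=P[P[:,2]>178];print(len(P),cv2.minAreaRect(P[:,:2].astype(np.float32)))
```

```text
0 ((0.0, 0.0), (0.0, 0.0), 0.0)
```

Request:
{"name": "arm_command", "arguments": {"series": [15,0.06,-0.42,0,1.7,15,0.13,-0.84,0,3.4,15,0.22,-1.26,0,5.2,15,0.32,-1.68,0,6.9,15,0.43,-2.09,0,8.6]}}

```text
clock: 8.93
eef_pos: [546.0, 122.2, 239.7]
tool_rot: [-3.141, 0.001, 0.834]
force: [-0.5, -4.6, 1.9]
width: 20.3
gripper_force: 60.2
```

Request:
{"name": "arm_command", "arguments": {"series": [15,0.06,-0.42,0,1.7,15,0.13,-0.84,0,3.4,15,0.22,-1.26,0,5.2,15,0.32,-1.68,0,6.9,15,0.43,-2.09,0,8.6]}}

```text
clock: 9.35
eef_pos: [533.2, 139.5, 239.6]
tool_rot: [-3.141, 0.001, 0.684]
force: [-0.0, -5.1, 0.9]
width: 20.2
gripper_force: 60.2
```

Request:
{"name": "arm_command", "arguments": {"series": [15,0.06,-0.42,0,1.7,15,0.13,-0.84,0,3.4,15,0.22,-1.26,0,5.2,15,0.32,-1.68,0,6.9,15,0.43,-2.09,0,8.6]}}

```text
clock: 9.77
eef_pos: [523.1, 158.5, 239.5]
tool_rot: [-3.141, 0.001, 0.534]
force: [-0.4, -4.2, 0.9]
width: 20.4
gripper_force: 60.2
```

Request:
{"name": "arm_command", "arguments": {"series": [15,0.06,-0.42,0,1.7,15,0.13,-0.84,0,3.4,15,0.22,-1.26,0,5.2,15,0.32,-1.68,0,6.9,15,0.43,-2.09,0,8.6]}}

```text
clock: 10.18
eef_pos: [516.0, 178.8, 239.4]
tool_rot: [-3.141, 0.002, 0.384]
force: [-1.3, -3.4, 0.4]
width: 20.4
gripper_force: 60.2
```

Run:
```python
from h import *
s,p,y=state();print(np.round(s["qpos"],2),np.rad2deg(y))
for n in("top","wrist"):
    z=snap(n);h=cv2.cvtColor(z["p"],cv2.COLOR_RGB2HSV)
    m=(h[...,0]>20)&(h[...,0]<36)&(h[...,1]>130)&(h[...,2]>90)&(z["d"]>0)
    v,u=np.nonzero(m);P=world(z,u,v);k=(P[:,2]>176)&(P[:,2]<200)&(P[:,0]<680)&(P[:,0]>400)&(abs(P[:,1]-150)<150);P=P[k]
    if len(P)>9:
        l=cv2.fitLine(P[:,:2].astype(np.float32),cv2.DIST_HUBER,0,.01,.01).ravel();print(n,len(P),l,np.rad2deg(np.arctan2(l[1],l[0])),P.min(0),P.max(0))
cv2.imwrite("pics/w3.png",z["p"][:,:,::-1])
```

```text
[-0.28  0.47 -0.16  1.8   0.09  0.88 -1.66] 22.000658876971684
top 150 [9.2658913e-01 3.7607521e-01 5.7717914e+02 1.8309808e+02] 22.090782 [494.98153334 145.48938853 178.23832249] [644.56879477 214.85769094 195.65079046]
wrist 4002 [9.3042248e-01 3.6648875e-01 5.8883966e+02 1.8922452e+02] 21.499231 [510.50330727 155.04361022 176.02520926] [651.49141694 217.02872042 192.53187442]
```

View pics/w3.png

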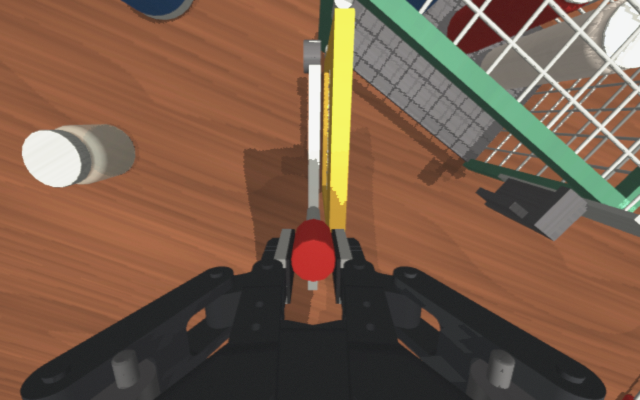

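The wrist view shows the knob still held at (313,250), the gate's yellow edge from (345,10) to (337,225), about 54° open, and the jar well clear at (55,158). I'll carry on to square.

Request:
{"name": "arm_command", "arguments": {"series": [15,0.06,-0.42,0,1.7,15,0.13,-0.84,0,3.4,15,0.22,-1.26,0,5.2,15,0.32,-1.68,0,6.9,15,0.43,-2.09,0,8.6]}}

```text
clock: 10.7
eef_pos: [512.2, 199.5, 239.4]
tool_rot: [-3.141, 0.002, 0.235]
force: [-1.5, -4.7, 0.5]
width: 20.2
gripper_force: 60.1
```

Request:
{"name": "arm_command", "arguments": {"series": [15,0.06,-0.42,0,1.7,15,0.13,-0.84,0,3.4,15,0.22,-1.26,0,5.2,15,0.32,-1.68,0,6.9,15,0.43,-2.09,0,8.6]}}

```text
clock: 11.12
eef_pos: [511.4, 221.0, 239.3]
tool_rot: [-3.141, 0.002, 0.085]
force: [-1.6, -3.7, -0.5]
width: 20.1
gripper_force: 60.1
```

Request:
{"name": "arm_command", "arguments": {"series": [15,0.06,-0.42,0,1.7,15,0.13,-0.84,0,3.4,15,0.22,-1.26,0,5.2,15,0.32,-1.68,0,6.9,15,0.43,-2.09,0,8.6]}}

```text
clock: 11.53
eef_pos: [513.8, 242.3, 239.3]
tool_rot: [3.142, 0.002, -0.065]
force: [-1.7, -3.6, 0.0]
width: 20.1
gripper_force: 60.0
```

Request:
{"name": "arm_command", "arguments": {"series": [15,0.06,-0.42,0,1.7,15,0.13,-0.84,0,3.4,15,0.22,-1.26,0,5.2,15,0.32,-1.68,0,6.9,15,0.43,-2.09,0,8.6]}}

```text
clock: 11.95
eef_pos: [519.4, 263.0, 239.2]
tool_rot: [3.141, 0.002, -0.215]
force: [-1.1, -4.3, -0.2]
width: 20.1
gripper_force: 60.0
```

Request:
{"name": "arm_command", "arguments": {"series": [15,0.03,-0.2,0,0.8,15,0.06,-0.42,0,1.7,15,0.06,-0.42,0,1.7,15,0.06,-0.42,0,1.7,15,0.06,-0.42,0,1.7]}}

```text
clock: 12.37
eef_pos: [521.4, 267.1, 239.7]
tool_rot: [-3.141, 0.001, -0.243]
force: [-3.6, -1.0, -0.7]
width: 20.3
gripper_force: 60.0
```

Request:
{"name": "arm_command", "arguments": {"series": [15,-0.18,0,0.2,0,15,-0.36,0,0.42,0,15,-0.52,0,0.64,0,15,-0.66,0,0.8,0,15,-0.66,0,0.8,0]}}

```text
clock: 12.78
eef_pos: [515.5, 269.7, 232.1]
tool_rot: [-3.14, -0.001, -0.241]
force: [-3.1, 1.1, 5.8]
width: 20.0
gripper_force: 61.0
```

Request:
{"name": "arm_command", "arguments": {"series": [15,-0.05,0,0.06,0,15,-0.1,0,0.12,0,15,-0.14,0,0.18,0,15,-0.14,0,0.18,0,15,-0.14,0,0.18,0]}}

```text
clock: 13.2
eef_pos: [514.3, 269.7, 230.6]
tool_rot: [-3.14, -0.0, -0.243]
force: [-4.3, 2.8, 6.2]
width: 20.4
gripper_force: 61.5
```

Request:
{"name": "arm_command", "arguments": {"series": [25,0,0,0,0,32,0,0,0,0,40,0,0,0,0,50,0,0,0,0,60,0,0,0,0]}}

```text
clock: 13.62
eef_pos: [514.6, 267.8, 229.6]
tool_rot: [3.141, -0.0, -0.244]
force: [-0.0, -1.0, 0.6]
width: 50.9
gripper_force: 0.0
```

Run:
```python
from h import *
s,p,y=state();print(p.round(1),np.round(s["force"],1),s["width"])
z=snap("wrist");cv2.imwrite("pics/w4.png",z["p"][:,:,::-1])
```

```text
[514.6 267.8 229.6] [-0.  -1.   0.6] 50.88249405386697
```

View pics/w4.png

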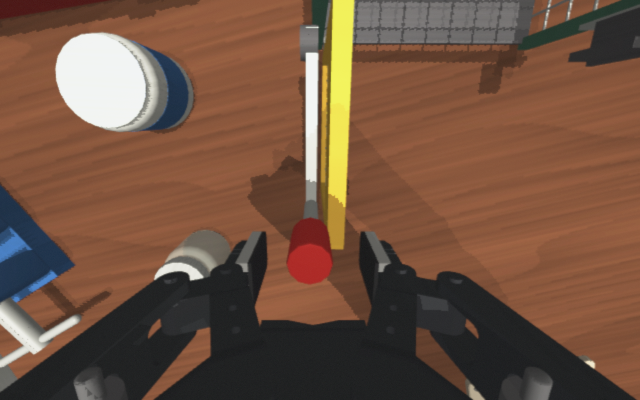

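The knob at (310,250) is free of both fingers and the gate edge is vertical in the image, so it is square to the front. I'll retreat upward and check.

Request:
{"name": "arm_command", "arguments": {"series": [60,0,0,-1.5,0,60,0,0,-3.5,0,60,0,0,-6,0,60,0,0,-8.5,0,60,0,0,-11,0]}}

```text
clock: 14.08
eef_pos: [514.3, 268.0, 340.9]
tool_rot: [3.141, -0.0, -0.244]
force: [0.1, 0.1, 0.5]
width: 51.5
gripper_force: 0.0
```

Request:
{"name": "arm_command", "arguments": {"series": [60,-3,0,0,0,60,-6,0,0,0,60,-9,0,0,0,60,-9,0,0,0,60,-9,0,0,0]}}

```text
clock: 14.5
eef_pos: [425.8, 290.7, 340.3]
tool_rot: [-3.141, -0.0, -0.241]
force: [0.7, -0.1, 0.8]
width: 51.4
gripper_force: 0.0
```

Run:
```python
from h import *
s,p,y=state();print(p.round(1),np.round(s["force"],1),np.abs(s["qd"]).max())
for n in("wrist","top"):
    z=snap(n);h=cv2.cvtColor(z["p"],cv2.COLOR_RGB2HSV)
    m=(h[...,0]>20)&(h[...,0]<36)&(h[...,1]>130)&(h[...,2]>90)&(z["d"]>0)
    v,u=np.nonzero(m);P=world(z,u,v);k=(P[:,2]>176)&(P[:,2]<200)&(P[:,0]<680)&(P[:,0]>400)&(abs(P[:,1]-200)<150);P=P[k]
    if len(P)>9:
        l=cv2.fitLine(P[:,:2].astype(np.float32),cv2.DIST_HUBER,0,.01,.01).ravel();print(n,len(P),np.rad2deg(np.arctan2(l[1],l[0])))
    P=red(z)[0];print("red",len(P),len(P) and (P.min(0).round(),P.max(0).round()))
    cv2.imwrite(f"pics/{n}5.png",z["p"][:,:,::-1])
```

```text
[425.8 290.7 340.3] [ 0.7 -0.1  0.8] 0.03721674098685871
wrist 1343 -14.406438
red 89 (array([508., 258., 232.]), array([529., 278., 260.]))
top 282 -14.570191
red 68 (array([508., 258., 227.]), array([527., 278., 262.]))
```

View pics/top5.png

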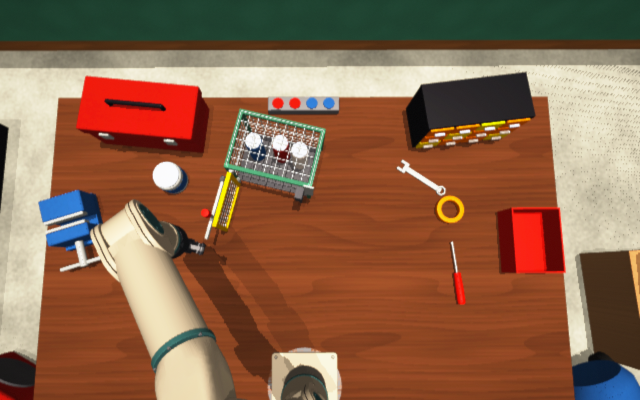

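The gate stands square at (227,205), the knob's height is back at its rest level, the cans have not moved, and the arm is clear of everything. I'll hand in.

```bash
python3 -c "
from cell import workorder
print(workorder.finish_job())"
```

```text
the job is handed in; nothing more can be done
None
```

The cage gate is open about 90° and the latch bar is back level. The cans look undisturbed, the arm is clear of everything, and the job was handed in at about 14.6 s.

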